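# Load the drain rack, then jack it up and hold it tilted

## Robot

A 6-joint arm with a two-finger parallel gripper is mounted at the origin on the work surface. World frame = base frame: x ahead of the robot, y to its left, z up, the work surface at z = 0. Lengths are in m, angles in rad, forces in N, time in s.
With the tool pointing down it reaches from about 0.2 to 0.875 m from the base axis. Payload 3.4 kg.
Tool frame: the origin (TCP) lies between the finger pads; the fingertips stand 25 mm ahead of it and the grasp point (between the pads) lies 6 mm ahead of it (r.nose_length is the z of the fingertips in the tool frame, in m); z points along the fingers, x is the direction in which the jaws open and shut, and the axes are right-handed (so a half turn about z gives the same grasp; the last joint's range is limited). The gripper opens to 94 mm and grips with 3 to 60 N. Pads are 16 mm wide; open, the fingers measure 119 mm over their backs; the gripper's body (75 mm by 177 mm) begins 78 mm behind the grasp point.
Start: joints at [-1.278, 0.276, 1.505, -0, 1.361, -0.121], TCP at [0.231, -0.527, 0.23] pointing down, gripper open.
Joint ranges: [-2.89, 2.89], [-0.75, 2.08], [0.22, 2.7], [-1.18, 4.32], [0.11, 2.71], [-2.7, 2.7]. Speed limits (rad/s): [2.57, 2.57, 3.14, 3.14, 3.14, 3.14].

## Interface

Orientations are given as a unit quaternion [w, x, y, z].
In Python, from plant import r, gripper_to, inverse_kinematics, vision, models, telemetry gives the robot as it stands. Calls block until the motion is done:
- r.move_to(position, orientation): joint-space move of the TCP to a pose.
- r.move_l(position, rot=None, vel=0.15, guard=None): straight line of the TCP; rot=None keeps the orientation; vel is the mean speed in m/s. With guard (N) it stops when the force on the tool has changed by that much, and returns True; else False.
- r.movej(angles): joint-space move.
- gripper_to(opening, f_grip=None): finger opening in m; f_grip is the grip in N (None keeps the last); returns when the fingers have stopped.
- r.hold(seconds).
- inverse_kinematics(position, orientation): joint angles nearest the present ones, or None.
- vision.snapshot(name): name is "scene" or "side" or "wrist"; returns the picture (384x512x3 uint8, red, green, blue); there is no depth.
- vision.get_calibration(name): a dict with "fx", "fy", "cx", "cy" (pixels), "D" ([k1, k2, p1, p2, k3] as OpenCV has them; the pictures are not rectified), "position" and "orientation" of the camera in the world. Camera axes: x right, y down, z forward; pixel columns grow to the right and rows downward; lengths in m; the calibration is good to about 2 mm. A picture is of the moment at which its call begins: read the wrist's pose just before it. get_calibration takes no time and is no camera call; for the wrist camera it gives the pose at the moment of the call.
A pose or a line that the arm cannot do raises r.PlanningError and nothing moves.
- r.sign_off(): hands the job in, once; it reports no verdict.
Trained networks look in the newest picture that a camera, given by its name, has taken for a name from the list of things; names that differ only in an ending like _2 or _b are one class to them, and where a whole thing is asked for, a point or a joint stands for the part that bears it (a point fixed in the world has none). Each returns a list of dicts, best first, with "score" (0 to 1); they miss things now and then, are a little off and sometimes report something else, mostly with a low value. They report only what shows in the picture. A call takes as long as a camera call. They do not tell look-alikes from the thing itself.
- models.boxes_of(thing, camera): "at" ([x, y, z] in m, in world coordinates, good to about 4 mm: the middle of the surface that is visible of it).
- models.regions_of(thing, camera): "pixels" (384x512 bool, what is visible of it).
- models.mark_of(thing, camera): "at" ([x, y, z] in m, in world coordinates, good to about 4 mm: a listed point, or the origin of a listed thing).
Readings, each from a call of its own:
- telemetry.current_t(): time.
- telemetry.current_joints(): joint angles.
- telemetry.current_dq(): joint speeds.
- telemetry.current_joint_efforts(): joint torques, N m.
- telemetry.current_ee_pos(): TCP position.
- telemetry.current_tool_rot(): TCP orientation.
- telemetry.current_wrist_force(): force on the tool from outside, world axes, zero at the start.
- telemetry.current_torque(): the same for the moment, N m.
- telemetry.current_opening(): finger opening in m.
Only numpy, scipy, OpenCV 4.12 (cv2) and the standard library are available. Lean on these libraries where they do the work, as an engineer would, in place of code of your own. Each camera call takes 0.05 s, during which the arm holds its last target. There are 200 camera calls.

## Task

Move the white plate from the wash stand into the empty middle slot of the drain rack, standing on its long edge like its neighbours and fully down, and let go of it. Then set the jack flat on the bench with its saddle centred under the marked lift pad of the rack and let go of it, press the pump handle all the way down once as a trial lift and let it come fully up again, then press it all the way down a second time and finish while still holding it down, the rack tilted up on the jack alone. Leave the other plates standing in their slots and do not push the other things on the bench about.

Things in the scene. Friction and masses are not known exactly. Their poses are not given: they have to be found in the camera images.
- plate: the plate to move: white, 90 mm long (its x), 8 mm thick (its y), 80 mm high (its z), about 80 g. Starts standing on its long edge in the wash stand. Origin at the middle of its lower long edge
- plate_a: identical plate already standing in the rack's slot at the -y end (rack axes), to be left there; origin at the middle of its lower edge
- plate_b: identical plate already standing in the rack's slot at the +y end, to be left there; origin at the middle of its lower edge
- stand: wash stand, a fixed grey block 120 (x) x 60 (y) x 10 mm with two rails along x, 29 mm high, that leave one slot 11.5 mm wide with a flared mouth 21 mm wide; its slot floor is 10 mm above the bench. Origin at the centre of its underside
- rack: drain rack, fixed: aluminium frame 160 (x) x 150 (y) mm, grey tray hinged on it along y at x = 70, z = 62 mm. Tray floor 70 mm above the bench, from x = -75 to 75 mm; stop 8 mm high at x = 59 mm. A steel tab 44 mm wide reaches from the tray's -x end to x = -145 mm, its top 69 mm above the bench, nothing under it. Origin: centre of the frame's underside
- slot_mid (a point): centre of the floor of the empty middle slot of the tray. Slots run along x, are 11.5 mm wide and 20 mm deep, above that flare over 9 mm to a mouth 21 mm wide, 100 mm long, 45 mm apart along y. Axes as the rack's while the tray is down
- slot_a (a point): the same point of the slot of plate_a
- slot_b (a point): the same point of the slot of plate_b
- lift_pad (a point): the marked lift point: centre of the lower face of the round pad (18 mm across) under the tab, 57 mm above the bench with the tray down, at x = -125 mm, y = 0 of the rack. On top of the tab, right above it, stands a round boss 18 mm across with a small dark dot
- tray (a joint): tilt of the tray (rad): 0 resting level, grows as the tab end is lifted; about 0.11 with the handle fully down. The tray weighs 1 kg and falls back by itself
- jack: the jack, loose, about 0.9 kg. Sole 64 mm wide (y), 8 mm thick, x = -160 to 130 mm. At x = 0 a grey housing 40 (x) x 36 (y) mm, top 85 mm above the bench: grip it across y. Saddle 100 mm ahead (+x), handle behind (-x). It slides in below the tab along the rack's +x, jack x along rack x. Origin: under the housing's centre, on the sole's underside
- saddle_top (a point): centre of the top of the saddle, a steel disc 38 mm across and 7 mm thick on the jack at x = 100 mm; 48 mm above the bench with the handle up (9 mm below the pad) and 78 mm with it fully down
- handle_bar (a point): middle of the grey cross bar at the end of the pump handle, a round bar 20 mm thick and 76 mm long along the jack's y; push it down from above. It turns at 120 mm radius about a pivot at x = -20 mm, z = 60 mm of the jack; bar centre at x = -125 mm, z = 118 mm when up and x = -140 mm, z = 60 mm when fully down
- handle (a joint): pump handle (rad): 0 up, 0.5 fully down (a stop). A spring brings it back up when let go; holding it down under load takes about 8 to 11 N on the bar. The saddle rises 60 mm per rad
- beaker: glass beaker, 68 mm across, 85 mm tall; origin at the centre of its underside. To be left alone
- wash_bottle: clear capped bottle, 64 mm across, 120 mm tall; origin at the centre of its underside. To be left alone
- petri_dish: closed clear dish, 62 mm across, 18 mm high; origin at the centre of its underside. To be left alone
- tip_box: orange box with clear lid, 87 x 122 x 63 mm high; origin at the centre of its underside. To be left alone
- marker: green marker pen, 14 mm thick, about 130 mm long, lying along its x axis; origin at its underside. To be left alone
- forceps: steel forceps, 130 mm long lying along their x axis, 8 mm high; origin at their underside. To be left alone
There are look-alikes about, which are no part of the job. What is shaped like the plate but green or yellow is not meant.

How it is judged:
By the outcome, as a careful person would: the job done as asked, in the order asked, and still so for the second after the job is handed in, while the arm keeps its last pose, push and grip.
It also fails if it takes over 72 s, if anything falls off the work surface, if the arm or the gripper's body presses on something with over 40 N, if the wrist force passes 120 N, or if a joint passes its speed limit or range.

## Working session

There is one attempt and no reset: what is moved stays moved. The work goes in short steps, each a Python script; the robot and the scene stay as the last script left them, time stands still between calls to the robot, and variables do not carry over. Pictures are saved under pics/ and viewed, about 8 in all and at most 12, crops included, and the job is handed in when it is done.

```bash
mkdir -p pics; ls; python3 - <<'E'
from plant import r, vision, models, telemetry
import cv2, numpy as np
a=vision.snapshot("scene"); b=vision.snapshot("side")
cv2.imwrite("pics/scene.png",a[:,:,::-1]); cv2.imwrite("pics/side.png",b[:,:,::-1])
for c in("scene","side"):
    k=vision.get_calibration(c); print(c,k)
    for t in ["plate","stand","rack","slot_mid","slot_a","slot_b","lift_pad","jack","saddle_top","handle_bar"]:
        print(t,[(np.round(d["at"],3).tolist(),round(d["score"],2)) for d in models.mark_of(t,c)[:4]])
print(telemetry.current_t())
E
```

```text
pics
scene {'fx': 360.5894898778309, 'fy': 360.5894898778309, 'cx': 256.7506327154061, 'cy': 186.8344064913796, 'D': array([-0.08206045,  0.        ,  0.        ,  0.        ,  0.        ]), 'position': array([ 0.95738743, -0.44049115,  0.89129358]), 'orientation': array([-0.27770643,  0.87277408,  0.38386405, -0.11744329])}
plate [([0.618, -0.224, 0.008], 0.96), ([0.488, 0.242, 0.073], 0.88), ([0.648, 0.019, 0.0], 0.79), ([0.532, 0.24, -0.004], 0.66)]
stand []
rack [([0.535, 0.243, -0.004], 0.65)]
slot_mid [([0.537, 0.237, 0.071], 0.59)]
slot_a [([0.579, 0.239, 0.072], 0.97), ([0.489, 0.238, 0.068], 0.87), ([0.537, 0.114, 0.054], 0.56)]
slot_b [([0.579, 0.239, 0.072], 0.97), ([0.489, 0.238, 0.068], 0.87), ([0.537, 0.114, 0.054], 0.56)]
lift_pad [([0.54, 0.115, 0.055], 0.72)]
jack [([0.465, -0.33, -0.001], 0.71), ([0.491, 0.238, 0.067], 0.35)]
saddle_top [([0.441, -0.234, 0.051], 0.47), ([0.586, 0.237, 0.07], 0.42), ([0.766, -0.036, -0.002], 0.16)]
handle_bar [([0.497, -0.452, 0.118], 0.74)]
side {'fx': 397.4480699064773, 'fy': 397.4480699064773, 'cx': 254.39467759787559, 'cy': 196.8
[... 211 characters left out ...]
 -0.40478086])}
plate [([0.492, 0.24, 0.072], 0.94), ([0.644, 0.018, 0.002], 0.84), ([0.741, -0.193, -0.002], 0.69), ([0.588, 0.235, 0.072], 0.62)]
stand [([0.616, -0.224, 0.003], 0.72), ([0.498, -0.451, 0.114], 0.63), ([0.492, 0.242, 0.071], 0.44)]
rack [([0.534, 0.237, -0.005], 0.69), ([0.535, 0.114, 0.054], 0.67)]
slot_mid [([0.536, 0.241, 0.072], 0.74)]
slot_a [([0.494, 0.236, 0.067], 0.84), ([0.578, 0.242, 0.071], 0.63)]
slot_b [([0.494, 0.236, 0.067], 0.84), ([0.578, 0.242, 0.071], 0.63)]
lift_pad [([0.537, 0.112, 0.054], 0.59)]
jack [([0.466, -0.328, 0.001], 0.71), ([0.586, 0.236, 0.071], 0.62)]
saddle_top [([0.442, -0.236, 0.052], 0.67)]
handle_bar [([0.498, -0.451, 0.116], 0.6)]
1.1
```

View pics/scene.png

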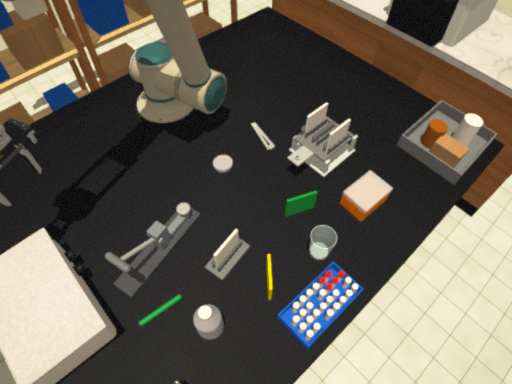

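View pics/side.png

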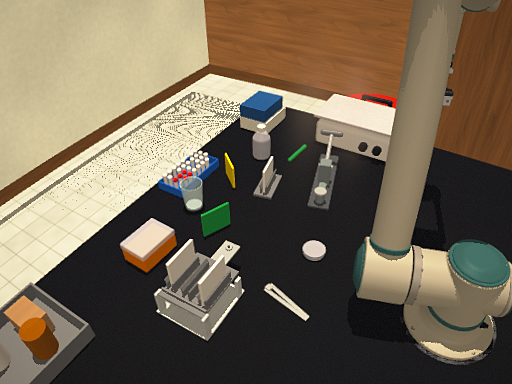

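The scene view shows the white plate in the wash stand at (228,246). The look-alikes are the green one at (300,203), the yellow one at (269,277), and the two rack plates at (317,117) and (339,135). The empty middle slot is at (325,140), and the jack runs from its bar at (118,262) to its saddle at (183,209). Next I'll look from near with the wrist camera over the stand and the rack.

```bash
cat > h.py <<'E'
from plant import r, gripper_to, inverse_kinematics, vision, models, telemetry as T
import cv2, numpy as np
from scipy.spatial.transform import Rotation as Ro
def q(a):  # tool down, jaws along yaw a (rad)
    c,s=np.cos(a),np.sin(a); x=Ro.from_matrix([[c,s,0],[s,-c,0],[0,0,-1]]).as_quat(); return np.array([x[3],x[0],x[1],x[2]])
def Rm(o): return Ro.from_quat([o[1],o[2],o[3],o[0]]).as_matrix()
def unproj(k,uv,z):
    K=np.array([[k["fx"],0,k["cx"]],[0,k["fy"],k["cy"]],[0,0,1]])
    p=cv2.undistortPoints(np.array(uv,float).reshape(-1,1,2),K,k["D"])[:,0]
    d=np.c_[p,np.ones(len(p))]@Rm(k["orientation"]).T; o=np.array(k["position"])
    return o+d*((z-o[2])/d[:,2])[:,None]
def proj(k,P):
    K=np.array([[k["fx"],0,k["cx"]],[0,k["fy"],k["cy"]],[0,0,1]])
    M=Rm(k["orientation"]).T; rv=cv2.Rodrigues(M)[0]
    return cv2.projectPoints(np.array(P,float).reshape(-1,1,3),rv,-M@np.array(k["position"]),K,k["D"])[0][:,0]
def marks(t,c): return [(np.round(d["at"],4).tolist(),round(d["score"],2)) for d in models.mark_of(t,c)[:4]]
def snap(c,f):
    k=vision.get_calibration(c); a=vision.snapshot(c); cv2.imwrite("pics/"+f,a[:,:,::-1]); return k,a
E
python3 - <<'E'
from h import *
k=vision.get_calibration("scene")
vision.snapshot("scene")
P=unproj(k,[(216,258),(239,232)],0.09); print(P, np.degrees(np.arctan2(*(P[1]-P[0])[[1,0]])))
for t in["beaker","wash_bottle","petri_dish","tip_box","marker","forceps"]: print(t,marks(t,"scene"))
k=vision.get_calibration("wrist"); M=Rm(T.current_tool_rot()); print(M.T@(k["position"]-T.current_ee_pos()), M.T@Rm(k["orientation"]), k["fx"])
E
```

```text
[[ 0.63513412 -0.26709417  0.09      ]
 [ 0.61935514 -0.18030951  0.09      ]] 100.3048120620728
beaker [([0.7687, -0.0342, 0.0], 0.77)]
wash_bottle [([0.4998, -0.4469, 0.1183], 0.66), ([0.7295, -0.3718, 0.0007], 0.56), ([0.4416, -0.2312, 0.0485], 0.33)]
petri_dish [([0.365, -0.0317, 0.0007], 0.65)]
tip_box [([0.7521, 0.1836, -0.0014], 0.85)]
marker [([0.6187, -0.4359, 0.0017], 0.63)]
forceps [([0.3566, 0.1398, 0.0018], 0.52), ([0.4645, -0.3256, -0.0002], 0.16)]
[-1.45457961e-04 -8.47562480e-02 -1.53600923e-01] [[ 9.99999825e-01 -3.26187163e-04  4.93213056e-04]
 [ 1.71704431e-04  9.58331201e-01  2.85659378e-01]
 [-5.65839883e-04 -2.85659243e-01  9.58331089e-01]] 295.9688695390032
```

```bash
python3 - <<'E'
from h import *
x=Rm(T.current_tool_rot())[:,0]; print("yaw now",np.degrees(np.arctan2(x[1],x[0])))
for n,p,a in [("plate",[.622,-.224,.28],10.),("slot",[.537,.24,.35],1.),("jack",[.4655,-.329,.2],14.5),("jackT",[.54,.014,.1],1.),("bar",[.54,-.11,.1],1)]:
    for d in(0,180):
        j=inverse_kinematics(p,q(np.radians(a+d))); print(n,d,None if j is None else np.round(j,2))
r.move_to([.622,-.224,.28],q(np.radians(10)) if inverse_kinematics([.622,-.224,.28],q(np.radians(10))) is not None else q(np.radians(190)))
k,a=snap("wrist","w1.png"); print(marks("plate","wrist"),marks("stand","wrist")); np.save("kw1.npy",k,allow_pickle=True)
print(T.current_t())
E
```

```text
yaw now -66.29156562040609
plate 0 [-0.45  0.39  1.22 -0.    1.54 -0.63]
plate 180 [-0.45  0.39  1.22 -0.    1.54  2.52]
slot 0 [ 0.3   0.26  1.24 -0.    1.64  0.28]
slot 180 None
jack 0 [-0.74  0.29  1.57 -0.    1.29 -0.99]
jack 180 [-0.74  0.29  1.57 -0.    1.29  2.15]
jackT 0 [-0.1   0.33  1.78 -0.    1.03 -0.12]
jackT 180 None
bar 0 [-0.33  0.35  1.75 -0.    1.04 -0.34]
bar 180 None
[([0.7476, -0.1903, 0.005], 0.69), ([0.6124, -0.2275, 0.0103], 0.57)] [([0.6193, -0.2238, 0.0021], 0.97)]
3.4083
```

View pics/w1.png

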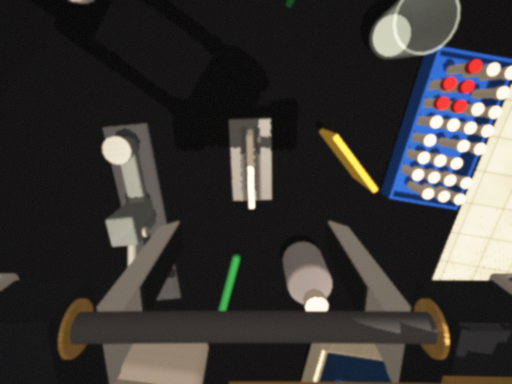

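```bash
python3 - <<'E'
import cv2
a=cv2.imread("pics/w1.png")[110:215,90:290]; cv2.imwrite("pics/w1c.png",cv2.resize(a,None,fx=4,fy=4,interpolation=cv2.INTER_CUBIC))
E
```

```text
(no output)
```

View pics/w1c.png

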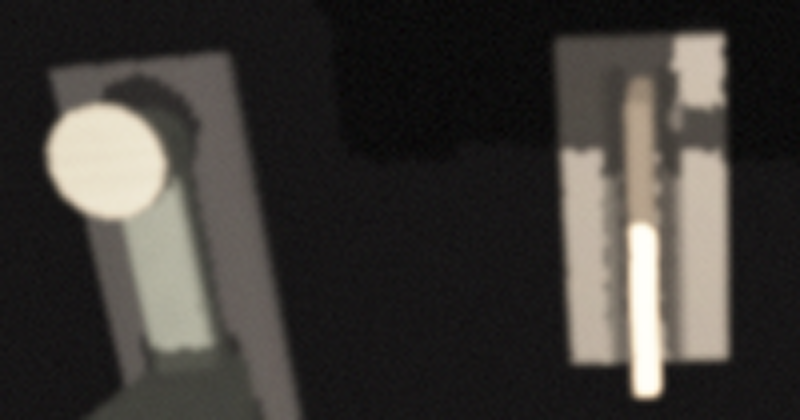

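The crop confirms the white plate in the grey stand slot, with its top edge running from about (250,129.5) to (251.8,209.5). The jack saddle is at (116,150). I'll turn these into positions.

```bash
python3 - <<'E'
from h import *
k=np.load("kw1.npy",allow_pickle=True).item()
P=unproj(k,[(250,129.5),(251.75,209.5)],.09); d=P[0]-P[1]; print(k["position"],P,P.mean(0),np.linalg.norm(d),np.degrees(np.arctan2(d[1],d[0])))
S=unproj(k,[(116.2,150)],.048); C=unproj(k,[(102.5,127.5),(148,123)],.008);e=C[1]-C[0]; print(S,C,np.linalg.norm(e),np.degrees(np.arctan2(e[1],e[0])))
# stand base corners
B=unproj(k,[(90+555/4,110+40/4),(90+725/4,110+33/4),(90+730/4,110+360/4),(90+570/4,110+362/4)],.035); print(B,B.mean(0))
r.move_to([.537,.2,.38],q(np.radians(1)))
k,a=snap("wrist","w2.png"); np.save("kw2.npy",k,allow_pickle=True)
for t in ["slot_mid","slot_a","lift_pad","rack","plate"]: print(t,marks(t,"wrist"))
print(T.current_t())
E
```

```text
[ 0.60788113 -0.14199574  0.43344598] [[ 0.60948409 -0.17293802  0.09      ]
 [ 0.62800117 -0.26833267  0.09      ]] [ 0.61874263 -0.22063534  0.09      ] 0.09717520938624022 100.98509008164531
[[ 0.44288337 -0.23277287  0.048     ]] [[ 0.40584298 -0.2136387   0.008     ]
 [ 0.46778068 -0.19629933  0.008     ]] 0.06431899491601645 15.639512024739673
[[ 0.58025144 -0.17064638  0.035     ]
 [ 0.6346944  -0.15888259  0.035     ]
 [ 0.65779163 -0.26935457  0.035     ]
 [ 0.60197434 -0.27984999  0.035     ]] [ 0.61867795 -0.21968338  0.035     ]
slot_mid [([0.5346, 0.2386, 0.0697], 0.94)]
slot_a [([0.4925, 0.2373, 0.0674], 0.94), ([0.5803, 0.2402, 0.0712], 0.71), ([0.5371, 0.113, 0.0586], 0.66)]
lift_pad [([0.5383, 0.111, 0.0605], 0.94)]
rack [([0.5327, 0.241, -0.0019], 0.78)]
plate [([0.6471, 0.019, 0.0014], 0.94), ([0.5838, 0.2404, 0.0671], 0.85), ([0.7446, -0.1909, 0.0038], 0.64), ([0.4395, -0.2332, 0.0522], 0.63)]
5.3417
```

View pics/w2.png

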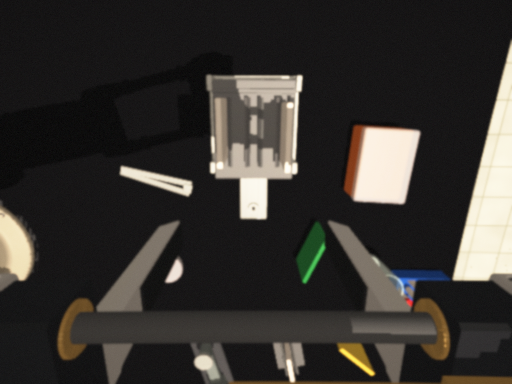

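```bash
python3 - <<'E'
from h import *
k=np.load("kw2.npy",allow_pickle=True).item()
a=cv2.imread("pics/w2.png")[65:225,200:310]; cv2.imwrite("pics/w2c.png",cv2.resize(a,None,fx=5,fy=3.7,interpolation=cv2.INTER_CUBIC))
print(k["position"],unproj(k,[(253,209)],.072))
y=np.radians(90.8);X=np.array([np.cos(y),np.sin(y),0]);Y=np.array([-X[1],X[0],0])
s=np.array([.5355,.239,0])
for n,p in[("pad",s-.125*X+[0,0,.072]),("f+",s+.05*X+[0,0,.07]),("f-",s-.05*X+[0,0,.07]),("a+",s+.045*X-.045*Y+[0,0,.15]),("a-",s-.045*X-.045*Y+[0,0,.15]),("b+",s+.045*X+.045*Y+[0,0,.15]),("b-",s-.045*X+.045*Y+[0,0,.15])]:
    u=proj(k,p)[0]; print(n,u,(u-[200,65])*[5,3.7])
E
```

```text
[0.53694389 0.28357365 0.53309172] [[0.539347   0.11264682 0.072     ]]
pad [251.74456684 208.20647493] [258.72283418 529.86395722]
f+ [251.82825481  97.34454716] [259.14127406 119.67482449]
f- [251.78281867 163.42424416] [258.91409335 364.16970341]
a+ [287.92999966 100.85254569] [439.64999832 132.65441905]
a- [285.4342312  171.89617429] [427.17115601 395.51584489]
b+ [215.13229979 100.67818443] [ 75.66149896 132.0092824 ]
b- [217.57052608 171.75404908] [ 87.85263041 394.9899816 ]
```

View pics/w2c.png

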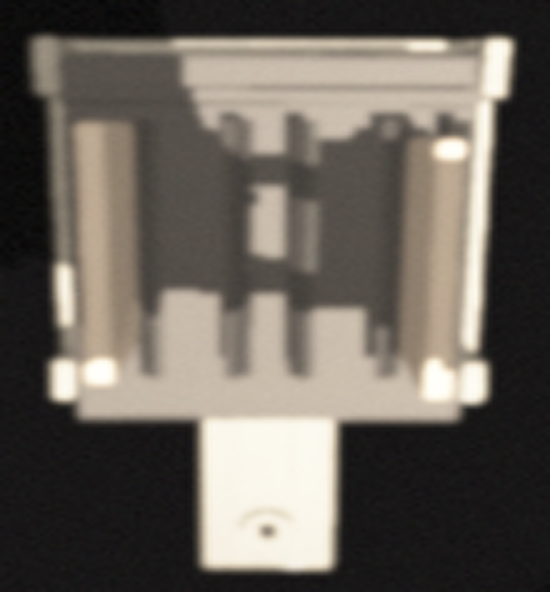

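Slot centreline and boss dot sit in the crop at x≈267, versus my prediction of 259, so the slot is about 2.5 mm further in +x, at (0.5378, 0.239). The pad is at (0.539, 0.1135) and the rack yaw is about 90.8°. Next is picking up the plate.

```bash
python3 - <<'E'
from h import *
qa=q(np.radians(11))
r.move_to([.6193,-.2238,.16],qa); gripper_to(.05)
print(r.move_l([.6193,-.2238,.074],vel=.12,guard=10), T.current_ee_pos())
gripper_to(0,25); print("open",T.current_opening(),T.current_wrist_force())
r.move_l([.6193,-.2238,.16],vel=.12); print(T.current_opening(),T.current_wrist_force())
r.move_l([.6193,-.2238,.27],vel=.25)
r.move_to([.5378,.239,.27],q(np.radians(.8)))
r.move_l([.5378,.239,.18],vel=.2)
k,a=snap("side","s2.png"); snap("scene","c2.png")
print(T.current_opening(),T.current_t())
cv2.imwrite("pics/m1.png",np.hstack([cv2.resize(cv2.imread("pics/s2.png")[200:340,130:260],(390,420)),cv2.resize(cv2.imread("pics/c2.png")[70:190,260:380],(400,420))]))
E
```

```text
False [ 0.61990781 -0.22408369  0.07468479]
open 0.007928283129730025 [-0.52779067 -0.37551853  2.13442508]
0.0080467803941139 [-1.15459413 -0.03885162 -1.25112917]
0.007591710467289103 13.4
```

View pics/m1.png

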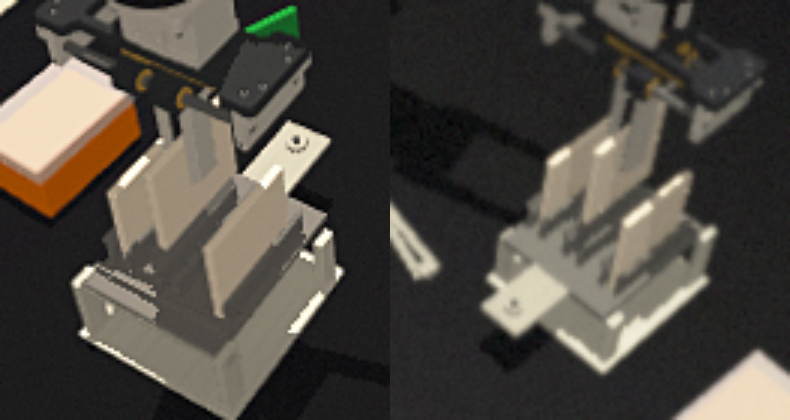

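The plate is gripped (7.9 mm opening, 1.25 N lighter) and hangs over the middle of the rack, parallel to its neighbours. I'm lowering it under guard.

```bash
python3 - <<'E'
from h import *
f0=T.current_wrist_force()
g=r.move_l([.5378,.239,.133],vel=.06,guard=8); print(g,T.current_ee_pos(),T.current_wrist_force()-f0,T.current_opening(),T.current_t())
E
```

```text
True [0.53686037 0.23870185 0.13380854] [-1.18526802 -0.57101001  3.92231087] 0.007891206466429974 14.1333
```

```bash
python3 - <<'E'
from h import *
gripper_to(.022); r.move_l([.5372,.239,.2],vel=.12); r.move_l([.5372,.1,.3],vel=.3)
snap("side","s3.png"); snap("scene","c3.png")
for c in("side","scene"):
  print(marks("plate",c),marks("slot_mid",c))
print(T.current_t())
cv2.imwrite("pics/m2.png",np.hstack([cv2.resize(cv2.imread("pics/s3.png")[200:340,130:260],(390,420)),cv2.resize(cv2.imread("pics/c3.png")[70:190,260:380],(400,420))]))
E
```

```text
[([0.4928, 0.2416, 0.0703], 0.86), ([0.539, 0.2372, 0.0652], 0.73), ([0.5839, 0.2367, 0.07], 0.68), ([0.7392, -0.1965, -0.0002], 0.62)] [([0.5333, 0.2409, 0.0697], 0.84)]
[([0.7384, -0.1977, 0.0031], 0.78), ([0.5373, 0.2377, 0.0672], 0.68), ([0.4905, 0.2394, 0.0746], 0.68), ([0.5831, 0.236, 0.0711], 0.65)] [([0.5326, 0.238, 0.0698], 0.68)]
16.3083
```

View pics/m2.png

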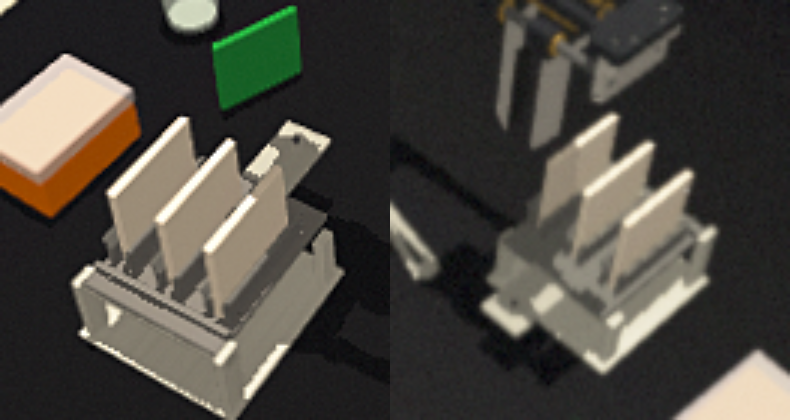

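Both views show three plates upright at equal height, with the new one fully down in the middle. Next is the jack: hover to refine its pose, grip the housing, then look at the saddle in the wrist view.

```bash
python3 - <<'E'
from h import *
y=np.radians(14.5); o=np.array([.4655,-.3285])
r.move_to([*o,.2],q(y)); gripper_to(.07)
snap("wrist","w3.png")
for t in("jack","saddle_top","handle_bar"): print(t,marks(t,"wrist"))
print(r.move_l([*o,.071],vel=.12,guard=8),T.current_ee_pos())
gripper_to(0,50); print(T.current_opening(),T.current_wrist_force(),T.current_torque())
k,a=snap("wrist","w4.png"); np.save("kw4.npy",k,allow_pickle=True); print(T.current_t(),T.current_ee_pos())
m=marks("saddle_top","wrist"); print(m, proj(k,[[.4425,-.2333,.048]]))
E
```

```text
jack [([0.4722, -0.3285, -0.0014], 0.89)]
saddle_top [([0.4427, -0.2338, 0.0474], 0.94)]
handle_bar []
False [ 0.46595287 -0.32891009  0.07169365]
0.03560554507367566 [4.50764273 1.27573769 0.19996186] [ 0.27823673 -0.66191481 -0.07888132]
20.9167 [ 0.46652154 -0.32841843  0.07132246]
[([0.4417, -0.2335, 0.047], 0.66)] [[252.22045424  74.87924311]]
```

View pics/w4.png

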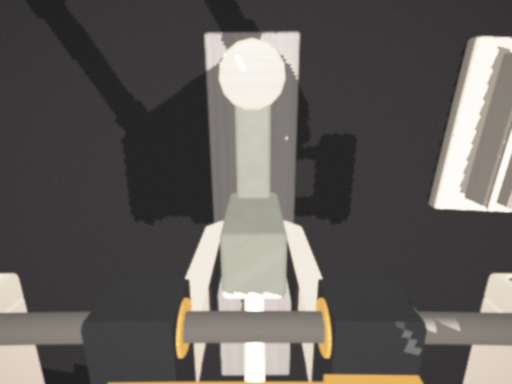

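The jack is gripped (35.6 mm). The saddle at (252,74.5) lies on the jaw midline, 98 mm ahead of the TCP. I'm lifting it and taking it to the approach point.

```bash
python3 - <<'E'
from h import *
r.move_l([.466,-.3285,.105],vel=.08); print(T.current_opening(),T.current_wrist_force(),T.current_torque(),T.current_ee_pos())
r.move_l([.525,-.065,.105],rot=q(np.radians(.8)),vel=.12)
k,a=snap("wrist","w5.png"); np.save("kw5.npy",k,allow_pickle=True); snap("side","s5.png"); snap("scene","c5.png")
print(T.current_ee_pos(),T.current_t(),marks("saddle_top","wrist"),marks("lift_pad","wrist"))
w=cv2.imread("pics/w5.png")[0:220,130:380]; s=cv2.imread("pics/s5.png")[100:300,170:370]
cv2.imwrite("pics/m3.png",np.hstack([cv2.resize(w,(500,440)),cv2.resize(s,(300,440))]))
E
```

```text
0.035512939215157746 [-0.10074534 -0.08773601 -7.80761803] [ 0.02188159 -0.04204396 -0.03110765] [ 0.46519076 -0.32812764  0.10440468]
[ 0.52495209 -0.06534077  0.10498162] 24.0917 [([0.5225, 0.0299, 0.085], 0.69)] []
```

View pics/m3.png

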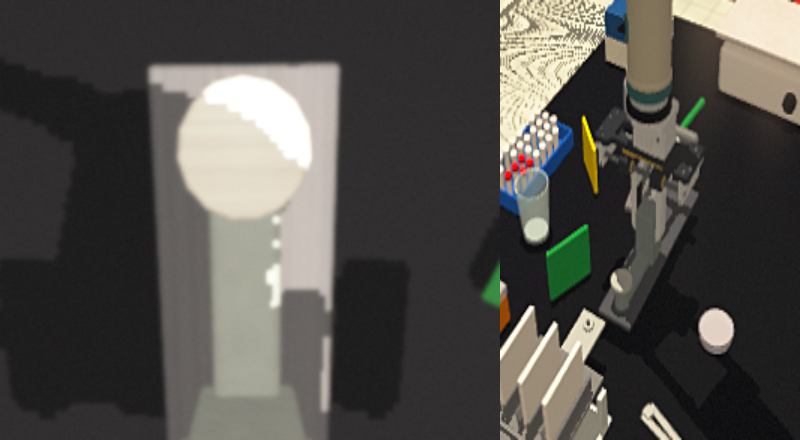

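The jack is held level, with the saddle still at (252.5,73.5), and the tab ahead is clear. I'm lowering to about 3 mm and sliding under the tab, then checking the boss dot against the saddle from the wrist.

```bash
python3 - <<'E'
from h import *
print(r.move_l([.525,-.065,.0745],vel=.08,guard=8))
print(r.move_l([.5404,.0155,.0745],vel=.06,guard=8),T.current_ee_pos(),T.current_wrist_force())
k,a=snap("wrist","w6.png"); np.save("kw6.npy",k,allow_pickle=True)
p=np.array(T.current_ee_pos()); R=Rm(T.current_tool_rot())
s=p+R@[0,-.0981,0]; s[2]=.073; u=proj(k,s)[0]; print("expected saddle axis",s,u, marks("lift_pad","wrist"),T.current_t())
c=a[20:150,190:320,::-1]; cv2.imwrite("pics/w6c.png",cv2.resize(c,None,fx=4,fy=4,interpolation=cv2.INTER_CUBIC))
print("in crop",(u-[190,20])*4)
E
```

```text
False
False [0.54034883 0.01515255 0.07448767] [-0.59907294  0.63189817 -8.30133948]
expected saddle axis [0.53902809 0.11321223 0.073     ] [251.37101163  71.69718088] [([0.5378, 0.1129, 0.0583], 0.85)] 26.3417
in crop [245.4840465  206.78872354]
```

View pics/w6c.png

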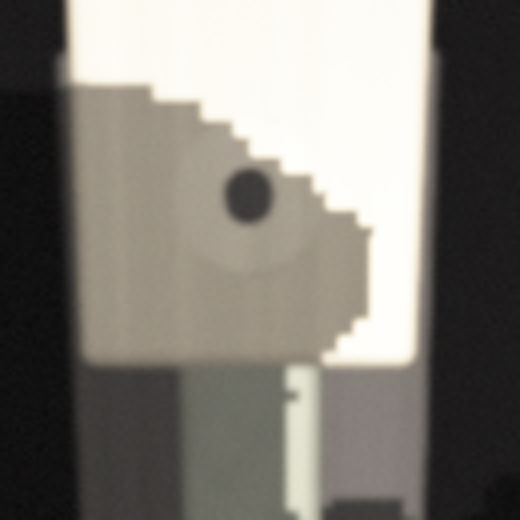

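The boss dot is at crop (248,195) and the saddle axis at (245,207), so I need about +1.4 mm in y and +0.3 mm in x. I'm correcting that, then setting the jack down and releasing it.

```bash
python3 - <<'E'
from h import *
r.move_l([.5407,.0171,.0745],vel=.03)
print(r.move_l([.5407,.0171,.0705],vel=.02,guard=6),T.current_ee_pos(),T.current_wrist_force())
r.hold(.1)
gripper_to(.06); p=np.array(T.current_ee_pos()); print(p,T.current_wrist_force())
k,a=snap("wrist","w7.png"); 
g=cv2.cvtColor(a,cv2.COLOR_RGB2GRAY)[50:90,235:270]; v=np.argwhere(g<g.min()+40).mean(0); print("dot",v[::-1]+[235,50])
R=Rm(T.current_tool_rot()); s=p+R@[0,-.0981,0]; s[2]=.073; print(s,proj(k,s)[0],unproj(k,[v[::-1]+[235,50]],.073))
r.move_l([p[0],p[1],.17],vel=.2)
vision.snapshot("side");vision.snapshot("scene")
for c in("side","scene"): print(c,marks("jack",c),marks("handle_bar",c),marks("saddle_top",c))
print(T.current_t())
E
```

```text
True [0.54128488 0.01699427 0.07115267] [0.20014126 0.28716108 6.05025751]
[0.53897205 0.01728597 0.06897785] [-0.3881408  -0.18575027  0.0557271 ]
dot [254.5        72.0952381]
[0.5376004  0.11537637 0.073     ] [251.24258812  70.4865322 ] [[0.53913896 0.11469827 0.073     ]]
side [([0.5391, 0.0181, 0.0023], 0.9), ([0.5359, 0.2444, 0.0717], 0.4), ([0.582, 0.2438, 0.07], 0.39)] [([0.5408, -0.1106, 0.1175], 0.51)] [([0.5425, -0.1107, 0.1185], 0.68), ([0.5398, 0.1158, 0.0517], 0.37)]
scene [([0.5411, 0.0188, -0.0015], 0.8)] [([0.544, -0.1096, 0.1151], 0.73), ([0.5781, 0.2397, 0.0692], 0.31)] [([0.5387, 0.1138, 0.0497], 0.52)]
28.6333
```

The jack is down and released. The saddle axis is about 1 mm from the dot, and the bar is at (0.5425, −0.110). Next is the trial stroke along the handle's arc.

```bash
cat >> h.py <<'E'
BX,PY=.5425,.0150-.020
def barpt(th,dz=0):
    a=np.arcsin(58/120)-th; return [BX,PY-.12*np.cos(a),.06+.12*np.sin(a)+.010+r.nose_length+dz]
E
python3 - <<'E'
from h import *
print(r.nose_length)
gripper_to(0,20)
r.move_to(barpt(0,.03),q(np.radians(.8)))
f0=np.array(T.current_wrist_force())
r.move_l(barpt(0,.004),vel=.1); print(T.current_wrist_force()-f0)
for th in(.125,.25,.375,.48):
    g=r.move_l(barpt(th),vel=.06,guard=30); print(th,g,np.round(T.current_ee_pos(),4),np.round(T.current_wrist_force()-f0,1))
g=r.move_l(barpt(.504,-.002),vel=.03,guard=14); r.hold(.15)
print(g,np.round(T.current_ee_pos(),4),np.round(T.current_wrist_force()-f0,1),T.current_t())
snap("side","s8.png");snap("scene","c8.png")
for c in("side","scene"): print(c,marks("handle_bar",c),marks("lift_pad",c),marks("saddle_top",c))
E
```

```text
0.025
[-1.30836198  0.32520614  1.03604616]
0.125 False [ 0.5441 -0.1183  0.1406] [-0.1 -2.4  5.2]
0.25 False [ 0.5442 -0.124   0.127 ] [-1.2 -3.5  9.6]
0.375 False [ 0.5444 -0.1279  0.1125] [-1.8 -5.9  9.8]
0.48 False [ 0.5448 -0.1288  0.1   ] [-1.1 -6.7 10. ]
False [ 0.5449 -0.1288  0.0953] [-1.  -6.4  8.9] 32.6917
side [([0.752, 0.1845, 0.0004], 0.66), ([0.5426, -0.1256, 0.0554], 0.57), ([0.7269, -0.3721, -0.0023], 0.47)] [([0.5406, 0.114, 0.0764], 0.85), ([0.5395, 0.2325, 0.0001], 0.72)] [([0.5381, 0.1136, 0.0801], 0.52)]
scene [([0.5454, -0.1261, 0.0608], 0.5)] [([0.5393, 0.1159, 0.0786], 0.71)] [([0.5385, 0.1167, 0.0793], 0.52)]
```

```bash
python3 - <<'E'
from h import *
f=np.array(T.current_wrist_force()); t=np.array(barpt(.504)); x=T.current_ee_pos()[0]
for y,z in((-.129,-.002),(-.129,-.005),(-.129,-.008)):
    g=r.move_l([BX,y,t[2]+z],vel=.03,guard=15); r.hold(.1)
    print(g,np.round(T.current_ee_pos(),4),np.round(T.current_wrist_force(),1))
    if g: break
vision.snapshot("side"); print(marks("lift_pad","side"),marks("saddle_top","side"),T.current_t())
E
```

```text
False [ 0.5447 -0.1295  0.0949] [0.6 0.7 8.6]
False [ 0.5448 -0.1295  0.0942] [-3.3  1.5 21.2]
False [ 0.545  -0.1296  0.0935] [-6.9  3.  34.8]
[([0.54, 0.1139, 0.0778], 0.75)] [([0.5336, 0.2336, -0.0023], 0.65), ([0.5366, 0.1135, 0.0788], 0.47)] 34.325
```

The stop was clearly felt: 21 then 35 N with almost no further travel, and the pad mark at 0.078. I'm letting the handle up fully, then checking it.

```bash
python3 - <<'E'
from h import *
for th in(.375,.25,.125,0): r.move_l(np.array(barpt(th))+[0,-.003,0],vel=.08)
print(np.round(T.current_wrist_force(),1))
r.move_l(np.array(barpt(0,.04)),vel=.12); r.hold(.5)
k,a=snap("side","s9.png");snap("scene","c9.png")
for c in("side","scene"): print(c,marks("handle_bar",c),marks("lift_pad",c),marks("saddle_top",c),marks("jack",c))
print(np.round(T.current_wrist_force(),1),T.current_t())
s=cv2.imread("pics/s9.png")[100:340,130:370]; c=cv2.imread("pics/c9.png")[90:290,200:400]
cv2.imwrite("pics/m4.png",np.hstack([cv2.resize(s,(400,400)),cv2.resize(c,(400,400))]))
E
```

```text
[0.6 0.2 2.1]
side [([0.5366, 0.1137, 0.0539], 0.71), ([0.5415, -0.1126, 0.1195], 0.51), ([0.5391, 0.2363, 0.0646], 0.23)] [([0.5393, 0.1131, 0.0555], 0.66)] [([0.5394, 0.1142, 0.0491], 0.56)] [([0.7506, 0.1801, -0.0005], 0.74), ([0.5381, 0.0152, -0.0028], 0.55)]
scene [([0.5444, -0.1128, 0.1177], 0.8)] [([0.54, 0.1146, 0.0578], 0.92)] [([0.4881, 0.2389, 0.0763], 0.49), ([0.5395, 0.118, 0.0486], 0.37)] [([0.541, 0.0167, -0.0007], 0.9)]
[-0.8  0.6  0.2] 37.25
```

View pics/m4.png

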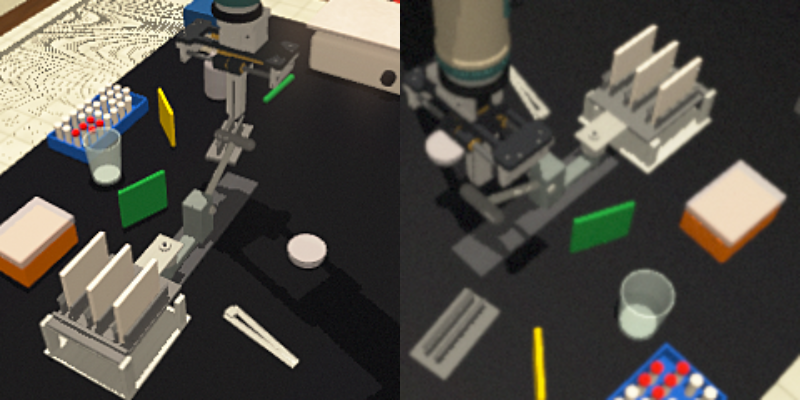

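The side and scene views show the handle up (bar mark 0.118) and the tray level, with all three plates standing and everything else in place. The jack has drifted about 2 mm back, still well within the pad. I'm making the second press and holding it.

```bash
python3 - <<'E'
from h import *
o=np.array([0,-.002,0])
r.move_l(barpt(0,.004)+o,vel=.12)
for th in(.125,.25,.375,.48): r.move_l(barpt(th)+o,vel=.06,guard=30)
t=barpt(.504)
r.move_l([BX,-.1285,t[2]-.002],vel=.03,guard=20); g=r.move_l([BX,-.1285,t[2]-.0052],vel=.03,guard=25); r.hold(.4)
print(g,np.round(T.current_ee_pos(),4),np.round(T.current_wrist_force(),1))
snap("side","s10.png");snap("scene","c10.png")
for c in("side","scene"): print(c,marks("handle_bar",c),marks("lift_pad",c),marks("saddle_top",c),marks("jack",c),marks("plate",c))
r.hold(.3);print(np.round(T.current_ee_pos(),4),np.round(T.current_wrist_force(),1),T.current_t())
E
```

```text
False [ 0.5452 -0.1318  0.0942] [-3.  -4.1 20.4]
side [([0.5426, -0.1269, 0.0565], 0.69)] [([0.5389, 0.1122, 0.0756], 0.77), ([0.5417, -0.1261, 0.0592], 0.48)] [([0.5385, 0.1158, 0.0808], 0.36), ([0.5374, 0.2364, 0.0007], 0.34), ([0.5367, 0.2409, 0.0713], 0.32)] [([0.5379, 0.0188, 0.0003], 0.89), ([0.7511, 0.1825, 0.0044], 0.71)] [([0.5856, 0.2366, 0.0791], 0.77), ([0.7415, -0.1949, 0.0], 0.75), ([0.6424, 0.0178, -0.0003], 0.75), ([0.4943, 0.2398, 0.0781], 0.73)]
scene [([0.5461, -0.1241, 0.0583], 0.58)] [([0.5384, 0.1139, 0.0763], 0.6), ([0.5356, 0.2423, 0.0002], 0.56)] [([0.5383, 0.1156, 0.0785], 0.63)] [([0.535, 0.2431, -0.0029], 0.46)] [([0.4909, 0.2413, 0.0824], 0.91), ([0.6436, 0.02, 0.0002], 0.84), ([0.5814, 0.237, 0.0801], 0.83), ([0.5364, 0.2389, 0.0771], 0.69)]
[ 0.5451 -0.1317  0.0942] [-1.8 -3.4 19.6] 41.1917
```

Force is steady at 20 N against the stop, the saddle is under the pad at about 78 mm, and all three plates are standing. I'm handing it in.

```bash
python3 -c "
from plant import r; r.sign_off()"
```

```text
the job is handed in; nothing more can be done
```

The job is done and handed in at about 41 s; sign-off gives no verdict, so what follows is from my own checks.

- **Plate:** the white plate stands in the middle slot at the same height as its neighbours. The lowering stopped at the expected floor height and I released it.
- **Jack:** it is set flat under the lift pad and released. The saddle was about 1 mm from the boss dot at that point.
- **Trial lift:** I pressed the handle to its stop, where the force rose to 35 N with almost no further travel. After I let it up, the bar mark was back at about 118 mm and the tray was level.
- **Final press:** I pressed the handle down again and finished holding it at a steady 20 N against the stop. The saddle mark read about 79–81 mm, the pad mark about 76 mm, and the three plates were still found in their slots, with marks about 7–12 mm higher as the tray tilts.

**Where checks disagreed:**
- After the trial lift, the bar and jack marks suggested the jack had slid about 2 mm back. The saddle marks were mixed, and the final ones put it 2–4 mm from the pad centre, within the networks' 4 mm error. I did not reposition it.
- My last look at the pictures themselves was after the trial lift. The final state was checked only from network marks and force readings.

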